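# Hold a kitchen drawer's loose front home while it is screwed on

## Task

The front has come off this kitchen drawer and I want to screw it back on from inside, so be my third hand: take the loose front and set it against the open end of the drawer, standing on the worktop, so that the tongues on the two drawer sides go into its grooves and its back is tight against the side ends. Press it home with a steady push of about 10 newtons (between 5 and 18; never ram it), keep that up for at least three seconds, and finish while still holding and pressing it; leave the screwdriver and the dish brush lying where they are.

Things in the scene. Friction and masses are not known exactly. Their poses are not given: they have to be found in the camera images.
- front: Loose drawer front: plain grey panel 210 wide, 140 high, 18 mm thick, 0.36 kg, standing on its long edge; free top edge to grip across. Origin: middle of the back face's lower edge; y along the width, z up, x out of the back (panel at x = -18 to 0 mm). Back face: two upright grooves, full height, 11 wide, 9 mm deep, at y = -82 and +82 mm. When home its frame coincides with the drawer's.
- front_handle (a point): Middle of the steel bar handle on the front's outer face: level bar 11 mm thick, 143 mm long, 62 mm above the panel's lower edge, 25 mm off its face (from x = -49 to -38 mm in the front's frame).
- drawer: Drawer without its front: wooden box 180 wide (198 over the runners), 240 mm deep, sides from z = 4 to 114 mm, open towards the robot, on an anti-slip mat that ends short of its front; it cannot be moved. Origin: on the worktop midway between the side ends; x into the drawer, y across, z up. Empty inside: floor at z = 18 mm, free to x = 228 mm and 148 mm wide, thin brackets in the front corners.
- joint (a point): Middle of the joint, at the drawer's x = y = 0, 59 mm above the worktop. The two sides (16 mm thick, at y = -82 and +82 mm) have flat end shoulders at x = 0; from each a rounded upright tongue 8 mm thick stands out 7 mm, to x = -7 mm, over the side's full height. Contact is hard, with no spring: the push rises steeply once the shoulders touch the front's back.
- screwdriver: Bystander: a screwdriver lying on the worktop between the front and the drawer, 199 mm long and 26 mm high, black handle. Origin at the middle of its underside.
- washing_brush: Bystander: white dish brush with green bristles, 226x41x53 mm, lying along the left edge of the worktop. Origin at the middle of its underside.

How it is judged:
On the way:
1. the front is home on the drawer and pressed against it with 5 to 18 N for 3 s without a break (x of front in the frame of drawer between -0.002 and 0.002 m and y of front in the frame of drawer between -0.0025 and 0.0025 m and height (world z) of front between -0.003 and 0.004 m and angle between the x axis of front and the x axis of drawer, either way round below 0.03 rad and angle between front's own z axis and vertical below 0.03 rad and contact force between front and drawer between 5 and 18 N), for 3 s.
At the end, for the whole second after the job is handed in: The front stands on the worktop (within 4 mm), square and upright (0.03 rad), with its back against the side ends (2 mm) and centred by the tongues (2.5 mm), and the fingers still press it against the drawer with 5 to 18 N (all of step 1 and contact force between front and the fingers above 3 N); the arm keeps its last pose, push and grip.
It fails at once if the front is rammed against the drawer with more than 45 N (contact force between front and drawer above 45 N).
It fails at once if a bystander is shifted by more than 30 mm (distance of any of screwdriver, washing_brush from where it was at the start of the episode above 0.03 m).
It also fails if it takes over 58 s, if anything falls off the work surface, if the arm or the gripper's body presses on something with over 40 N, if the wrist force passes 120 N, or if a joint passes its speed limit or range.

## Robot

A 6-joint arm with a two-finger parallel gripper is mounted at the origin on the work surface; the furniture and walls round the work are solid. World frame = base frame: x ahead of the robot, y to its left, z up, the work surface at z = 0. Lengths are in m, angles in rad, forces in N, time in s.
With the tool pointing down it reaches from about 0.3 to 0.875 m from the base axis. Payload 6.4 kg.
Tool frame: the origin (TCP) lies at the very end of the fingers, on their centre line; the grasp point (between the pads) lies 19 mm behind it; z points along the fingers, y is the line along which they close (so a half turn about z gives the same grasp; the last joint's range is limited). The gripper opens to 85 mm and grips with 20 to 120 N. Pads are 22 mm wide; open, the fingers measure 114 mm over their backs; the gripper's body (76 mm by 85 mm) begins 54 mm behind the grasp point. The pads swing forward as they close: fully open they stand 13 mm farther back than shut.
Start: joints at [-1.365, 0.181, 1.607, -0, 1.354, -0.206], TCP at [0.23, -0.527, 0.231] pointing down, gripper open.
Joint ranges: [-2.99, 2.99], [-0.89, 2.07], [0.3, 2.58], [-1.14, 4.28], [0, 2.63], [-3.12, 3.12]. Speed limits (rad/s): [2.57, 2.57, 3.01, 3.14, 3.14, 3.14].

## Interface

Orientations are given as a unit quaternion [w, x, y, z].
In Python, from bench import * gives the robot as it stands. The module is installed in compiled form; this text tells all that it offers.
- The arm moves only by the tool arm_command, never from a script. Its arguments are lists of equal length, an entry for each row: "dp": the shift along the tool's x, y, z in units of 0.25 m (1.0 is 0.25 m), a list of three; "turn": the turn, a rotation vector about the tool's x, y, z in units of 30 degrees (1.0 is 30 degrees), a list of three; "jaw": the opening, from 0 (shut) to 1 (fully open). A call has 1 to 5 rows; each row is the pose to reach, as a shift and turn from the pose commanded when the call began, along the tool's axes at that moment; what a row does not reach only later rows make up. A row lasts 1/8 s, in which the tool goes at most 62.5 mm and 10.7 degrees, less where a joint would pass 70% of its speed; a pose out of reach is approached as far as the arm can. A call with a number of a shift or a turn outside -1 to 1 is refused whole. A call with a gripper value outside its range is refused whole. The fingers move at their own pace and stop on an object; the grip force is fixed at half the most. Time passes only in rows, so rows that repeat a pose let the fingers close. It gives the time, the measured TCP pose, the force, the opening and the grip force at its end, in the units of the state.
- get_obs(): the state, without advancing time (a new reading comes with each control period).
- camera(name): name is "side" or "top" or "wrist"; returns the picture (384x512x3 uint8, blue, green, red); there is no depth.
- get_calibration(name): a dict with "camera_matrix" (3x3 intrinsics, pixels), "k1" (the pictures are not rectified: a ray, as slopes to the right and down, at radius r is drawn at 1 + k1 r^2 times it, then the intrinsics apply), "R" (3x3) and "t" (3): a world point X has camera coordinates R X + t; the wrist camera has in their place "mount" (4x4, takes a point from camera to tool coordinates, whose origin is the TCP and whose axes are the flange's). Camera axes: x right, y down, z forward; pixel columns grow to the right and rows downward; lengths in m; the calibration is good to about 2 mm. A picture is of the moment at which its call begins: read the wrist's pose just before it. get_calibration takes no time and is no camera call.
- hand_in(): hands the job in; it is judged then, once.
The state is a dict: "time_s": time; "q": joint angles; "dq": joint speeds; "joint_efforts": joint torques, N m; "eef_pos": TCP position; "eef_rot": TCP orientation; "wrist_force": force on the tool from outside, world axes, zero at the start; "torque": the same for the moment, N m; "opening": opening from 0.0 (shut) to 1.0 (fully open); "grasp_force": force on a finger pad.
Only numpy, scipy, OpenCV 4.12 (cv2) and the standard library are available. Lean on these libraries where they do the work, as an engineer would, in place of code of your own. Each camera call takes 0.05 s, during which the arm holds its last target. There are 200 camera calls.

## Working session

There is one attempt and no reset: what is moved stays moved. The work goes in short steps, Python scripts to look and compute and a tool call to move; the robot and the scene stay as the last step left them, time stands still between calls to the robot, and variables do not carry over. Pictures are saved under pics/ and viewed, at most 11 in all, crops included, and the job is handed in when it is done.

Besides the shell and the picture viewer there is one more tool, called after "Call:" as name(argument=value, ...), one argument or row to a line, values as JSON. arm_command: Moves the arm, as the interface text tells. Its arguments: {"type":"object","properties":{"dp":{"type":"array"},"turn":{"type":"array"},"jaw":{"type":"array"}},"required":["dp","turn","jaw"]}

```bash
mkdir -p pics; python3 - <<'E'
from bench import *
import cv2,numpy as np
o=get_obs();print(o)
a=camera("side");b=camera("top")
cv2.imwrite('pics/s0.png',a);cv2.imwrite('pics/t0.png',b)
for n in("side","top","wrist"):print(n,get_calibration(n))
E
```

```text
{'time_s': 0.0, 'q': array([-1.36531513e+00,  1.81566608e-01,  1.60800933e+00, -3.64444081e-05,
        1.35378085e+00, -2.06297614e-01]), 'dq': array([-3.76982710e-06, -1.53360141e-03, -1.75319677e-03, -6.67414465e-04,
        6.00277333e-04, -8.42330931e-04]), 'joint_efforts': array([ 4.90898165e-04, -4.44886065e+01, -3.51328468e+01, -2.33181490e-04,
        9.28552123e-03, -1.41468863e-06]), 'eef_pos': array([ 0.23002972, -0.52638124,  0.23036913]), 'eef_rot': array([-8.82072897e-04,  9.78878357e-01,  2.04441639e-01, -1.74312566e-05]), 'wrist_force': array([ 0.43700964,  0.28884358, -0.03582536]), 'torque': array([-0.02304419, -0.00909769,  0.04691321]), 'grasp_force': 0.0, 'opening': 0.9927725668469665}
side {'camera_matrix': array([[450.39005949,   0.        , 254.64097592],
       [  0.        , 450.39005949, 197.90094278],
       [  0.        ,   0.        ,   1.        ]]), 'k1': -0.0032248169917708683, 'R': array([[-0.99936649, -0.03545457, -0.00309566],
       [-0.01611992,  0.52848673, -0.84878851],
       [ 0.03172944, -0.84820089, -0.52872345]]), 't': array([ 4.88236138e
[... 304 characters left out ...]
  [-0.99934715, -0.00894532, -0.03500365],
       [ 0.03486301,  0.01542215, -0.9992731 ]]), 't': array([0.15545876, 0.48769324, 0.97107634])}
wrist {'camera_matrix': array([[264.2981516 ,   0.        , 255.9310734 ],
       [  0.        , 264.2981516 , 188.70413125],
       [  0.        ,   0.        ,   1.        ]]), 'k1': -0.06180296257203467, 'mount': array([[ 2.97655945e-05, -9.58068415e-01, -2.86539545e-01,
         7.21626008e-02],
       [ 9.99999935e-01, -7.42984159e-05,  3.52302361e-04,
        -6.90310269e-04],
       [-3.58819199e-04, -2.86539537e-01,  9.58068351e-01,
        -1.42775739e-01],
       [ 0.00000000e+00,  0.00000000e+00,  0.00000000e+00,
         1.00000000e+00]])}
```

View pics/s0.png

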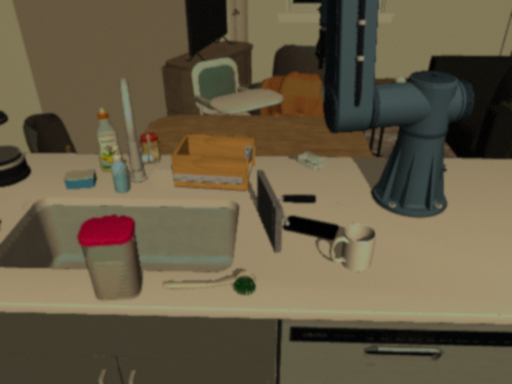

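View pics/t0.png

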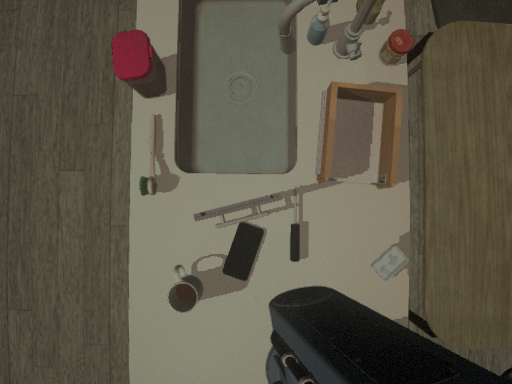

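The side view shows the drawer around (213,165) and the panel edge-on at (268,210). The top view shows the panel from about (197,216) to (295,192) with its handle towards the robot. The drawer's open end is at row ~183 (columns 320–397) and the screwdriver at column 296, rows 190–260.

```bash
cat >h.py <<'E'
from bench import *
import cv2,numpy as np
from scipy.spatial.transform import Rotation as Rn
def cam(name,o=None):
    c=get_calibration(name);K=c["camera_matrix"];k1=c["k1"]
    if name=="wrist":
        q=o["eef_rot"];Rt=Rn.from_quat([q[1],q[2],q[3],q[0]]).as_matrix()
        M=c["mount"];Rw=Rt@M[:3,:3];p=Rt@M[:3,3]+o["eef_pos"]
    else: Rw=c["R"].T;p=-Rw@c["t"]
    return K,k1,Rw,p
def ray(C,uv):
    K,k1,Rw,p=C
    uv=np.asarray(uv,float).reshape(-1,1,2)
    d=cv2.undistortPoints(uv,K,np.array([k1,0,0,0]),None,None,None).reshape(-1,2)
    return np.c_[d,np.ones(len(d))]@Rw.T,p
def onz(C,uv,z):
    d,p=ray(C,uv);return p+d*((z-p[2])/d[:,2])[:,None]
def proj(C,X):
    K,k1,Rw,p=C;X=np.atleast_2d(X)
    return cv2.projectPoints((X-p)@Rw,np.zeros(3),np.zeros(3),K,np.array([k1,0,0,0.]))[0].reshape(-1,2)
def tri(C1,u1,C2,u2):
    A=[];b=[]
    for C,u in((C1,u1),(C2,u2)):
        d,p=ray(C,u);d=d[0]/np.linalg.norm(d[0]);P=np.eye(3)-np.outer(d,d);A.append(P);b.append(P@p)
    return np.linalg.lstsq(np.vstack(A),np.hstack(b),rcond=None)[0]
E
python3 - <<'E'
from h import *
C=cam("top")
print(onz(C,[[197,217],[295,192]],.14))
print(onz(C,[[324,183],[395,186],[333,85],[401,86]],.114))
print(onz(C,[[296,190],[295,260],[153,116],[148,193]],.015))
im=cv2.imread('pics/t0.png')[70:270,180:420]
cv2.imwrite('pics/t0c.png',cv2.resize(im,None,fx=3,fy=3,interpolation=cv2.INTER_CUBIC))
S=cam("side");
print(tri(C,[[197,217]],S,[[281,246]]))
E
```

```text
[[0.41859018 0.28328571 0.14      ]
 [0.47967758 0.05292072 0.14      ]]
[[ 0.50302925 -0.02037657  0.114     ]
 [ 0.49739563 -0.19572989  0.114     ]
 [ 0.74623604 -0.04363649  0.114     ]
 [ 0.74761254 -0.21524058  0.114     ]]
[[0.48916732 0.03672863 0.015     ]
 [0.30072605 0.03805792 0.015     ]
 [0.69012696 0.43069533 0.015     ]
 [0.47738639 0.43947454 0.015     ]]
[0.41156228 0.30115251 0.03053281]
```

View pics/t0c.png

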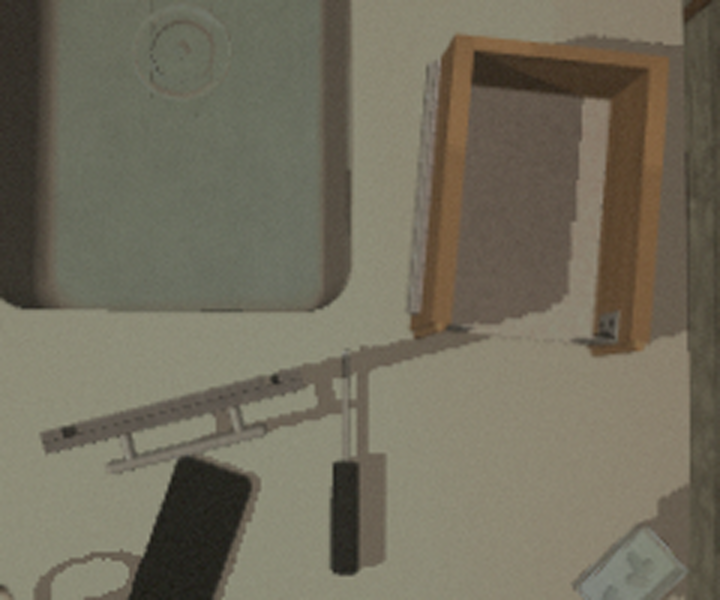

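Call:
arm_command(
  dp=[
    [0.2, -0.14, -0.1],
    [0.4, -0.28, -0.2],
    [0.6, -0.42, -0.2],
    [0.7, -0.51, -0.2],
    [0.7, -0.51, -0.2],
  ],
  turn=[
    [0, 0, -0.25],
    [0, 0, -0.5],
    [0, 0, -0.75],
    [0, 0, -1],
    [0, 0, -1],
  ],
  jaw=[1, 1, 1, 1, 1],
)

```text
time_s: 0.72
eef_pos: [0.3405, -0.3378, 0.2812]
eef_rot: [-0.0, 0.892, 0.453, 0.0]
wrist_force: [-0.9, -0.1, 0.5]
opening: 0.997
grasp_force: 0.0
```

```bash
cat >>h.py <<'E'
def plan(pos,ang):
    """shift (tool units) and turn to reach pos, tool down, tool x at angle ang(deg)"""
    o=get_obs();q=o["eef_rot"];R=Rn.from_quat([q[1],q[2],q[3],q[0]])
    a=np.radians(ang);x=np.array([np.cos(a),np.sin(a),0]);z=np.array([0,0,-1.]);T=np.c_[x,np.cross(z,x),z]
    d=R.inv().apply(np.array(pos)-o["eef_pos"])/.25
    t=np.degrees((R.inv()*Rn.from_matrix(T)).as_rotvec())/30
    X=R.as_matrix()[:,0]
    print("t",round(o["time_s"],2),"pos",o["eef_pos"].round(4),"ang",np.degrees(np.arctan2(X[1],X[0])).round(2),"F",o["wrist_force"].round(2),"T",o["torque"].round(2),"g",round(o["grasp_force"],1),"op",round(o["opening"],3),"\n dp",d.round(4),"turn",t.round(4))
E
python3 -c "
from h import *
plan([.45,-.15,.33],86)"
```

```text
t 0.72 pos [ 0.3405 -0.3378  0.2812] ang 53.84 F [-0.93 -0.12  0.51] T [-0.01  0.08 -0.01] g 0.0 op 0.997 
 dp [ 0.865  -0.0894 -0.1947] turn [ 0.000e+00 -8.000e-04 -1.072e+00]
```

Call:
arm_command(
  dp=[
    [0.22, -0.02, -0.1],
    [0.44, -0.04, -0.2],
    [0.65, -0.07, -0.2],
    [0.86, -0.09, -0.2],
    [0.86, -0.09, -0.2],
  ],
  turn=[
    [0, 0, -0.25],
    [0, 0, -0.5],
    [0, 0, -0.75],
    [0, 0, -1],
    [0, 0, -1],
  ],
  jaw=[1, 1, 1, 1, 1],
)

```text
time_s: 1.35
eef_pos: [0.45, -0.1518, 0.3311]
eef_rot: [-0.0, 0.744, 0.668, 0.0]
wrist_force: [-0.0, -1.1, -1.4]
opening: 1.001
grasp_force: 0.0
```

```bash
python3 - <<'E'
from h import *
o=get_obs();im=camera("wrist");cv2.imwrite('pics/w1.png',im);np.save('w1.npy',np.r_[o["eef_pos"],o["eef_rot"]])
plan([.36,.20,.33],104)
E
```

```text
t 1.4 pos [ 0.4494 -0.1533  0.3309] ang 83.64 F [0.18 0.06 0.77] T [-0.   -0.01  0.03] g 0.0 op 0.999 
 dp [ 1.3649 -0.5117  0.0039] turn [-1.400e-03  2.000e-04 -6.787e-01]
```

View pics/w1.png

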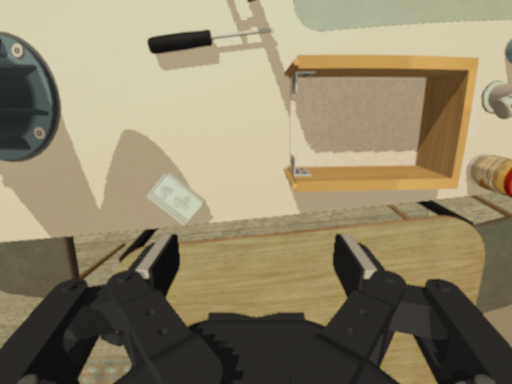

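Wrist view: the drawer's near end is at column ~290, side ends at (292,65) and (292,180). The screwdriver is clear of it at (150–270, 30–45).

Call:
arm_command(
  dp=[
    [0.22, -0.06, 0],
    [0.44, -0.12, 0],
    [0.66, -0.18, 0],
    [0.88, -0.24, 0],
    [1, -0.24, 0],
  ],
  turn=[
    [0, 0, -0.1],
    [0, 0, -0.2],
    [0, 0, -0.2],
    [0, 0, -0.2],
    [0, 0, -0.2],
  ],
  jaw=[1, 1, 1, 1, 1],
)

```text
time_s: 2.02
eef_pos: [0.4169, 0.1018, 0.3314]
eef_rot: [0.0, 0.71, 0.704, -0.0]
wrist_force: [0.3, 0.1, 0.1]
opening: 1.0
grasp_force: 0.0
```

Call:
arm_command(
  dp=[
    [0.16, 0, 0],
    [0.16, 0, 0],
    [0.16, 0, 0],
  ],
  turn=[
    [0, 0, 0],
    [0, 0, 0],
    [0, 0, 0],
  ],
  jaw=[1, 1, 1],
)

```text
time_s: 2.4
eef_pos: [0.4179, 0.1399, 0.331]
eef_rot: [0.0, 0.71, 0.704, -0.001]
wrist_force: [0.1, -0.2, -0.1]
opening: 0.999
grasp_force: 0.0
```

```bash
python3 - <<'E'
from h import *
plan([.42,.13,.33],90)
o=get_obs();im=camera("wrist");cv2.imwrite('pics/w2.png',im);np.save('w2.npy',np.r_[o["eef_pos"],o["eef_rot"]])
E
```

```text
t 2.4 pos [0.4179 0.1399 0.331 ] ang 89.46 F [ 0.06 -0.19 -0.13] T [-0.04  0.03  0.03] g 0.0 op 0.999 
 dp [-0.0397  0.0087  0.004 ] turn [-0.0012  0.0017 -0.0181]
```

View pics/w2.png

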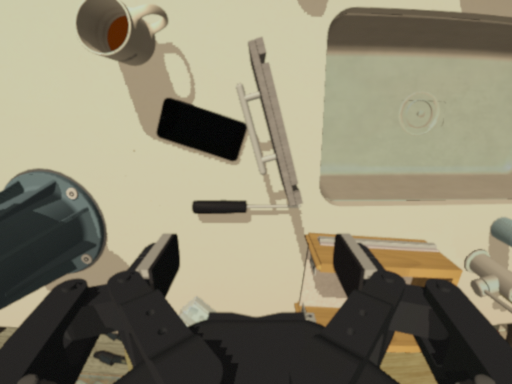

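The panel's top edge runs from about (257,40) to (293,205), with the handle at (240,85)–(263,172). I'll zoom in on the panel and the drawer end together.

```bash
python3 - <<'E'
import cv2,numpy as np
a=cv2.imread('pics/w2.png')[30:215,230:315];b=cv2.imread('pics/w1.png')[45:195,275:360]
f=lambda i:cv2.resize(i,None,fx=4 if i is b else 3.2,fy=4 if i is b else 3.2,interpolation=cv2.INTER_CUBIC)
A=f(a);B=f(b);o=np.zeros((600,A.shape[1]+B.shape[1]+10,3),np.uint8)
o[:A.shape[0],:A.shape[1]]=A;o[:B.shape[0],A.shape[1]+10:]=B
print(A.shape,B.shape);cv2.imwrite('pics/ab.png',o)
E
```

```text
(592, 272, 3) (600, 340, 3)
```

View pics/ab.png

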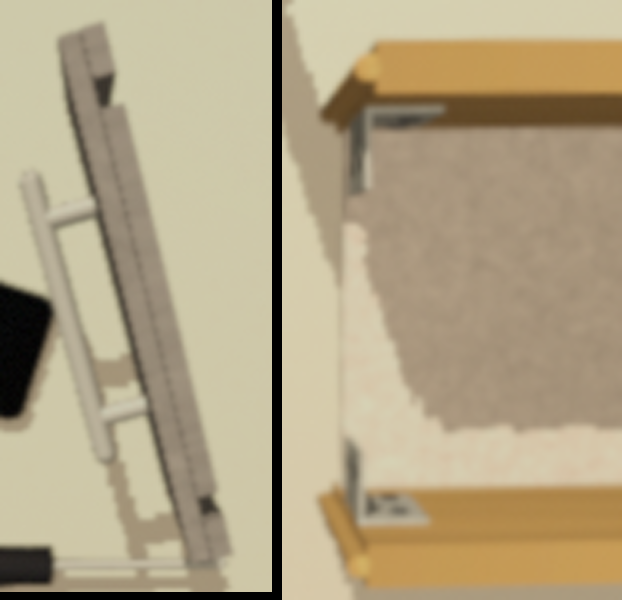

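```bash
cat >>h.py <<'E'
def cs(n):
    v=np.load(n);return cam("wrist",dict(eef_pos=v[:3],eef_rot=v[3:]))
E
python3 - <<'E'
from h import *
A=lambda p:np.array(p)/3.2+[230,30]-.34
B=lambda p:(np.array(p)-[282,0])/4+[275,45]-.37
C1=cs('w1.npy');C2=cs('w2.npy');T=cam("top");S=cam("side")
t=B([[367,67],[359,566]]);P=onz(C1,t,.114);d=P[0]-P[1]
print("tongues",P,np.linalg.norm(d[:2]),"yaw",np.degrees(np.arctan2(-d[0],d[1])))
q=A([[60,40],[105,25],[192,567],[232,555]]);Q=onz(C2,q,.14);print("panel",Q)
for i,j in((0,2),(1,3)):
    d=Q[i]-Q[j];print(np.linalg.norm(d),np.degrees(np.arctan2(-d[0],d[1])))
print("thick",np.linalg.norm(Q[0]-Q[1]),np.linalg.norm(Q[2]-Q[3]))
# heights by two views: wrist+top
C=lambda p:np.array(p)/3+[180,70]-.33
print("tri panel L outer",tri(C2,q[:1],T,C([[45,447]])),"side bottom")
print("tri drawer L", tri(C1,B([[380,42]]),T,C([[415,335]])))
print(proj(C2,[P[0],P[1]]),proj(T,[P[0],P[1]]),proj(T,Q))
E
```

```text
tongues [[ 0.51344066 -0.0248013   0.114     ]
 [ 0.49926409 -0.18787753  0.114     ]] 0.16369127508067174 yaw -4.968352389675689
panel [[0.40958814 0.28909227 0.14      ]
 [0.42577631 0.29393331 0.14      ]
 [0.46178506 0.08716427 0.14      ]
 [0.47845676 0.09236009 0.14      ]]
0.208565185978657 14.493292517345196
0.20834345193526263 14.646456334654687
thick 0.016896513166017927 0.017462595053479323
tri panel L outer [0.41131492 0.29337357 0.11756264] side bottom
tri drawer L [ 0.51514682 -0.01195316  0.09083618]
[[318.25356976 267.25768252]
 [303.89852405 345.73871898]] [[325.81717929 178.74109466]
 [391.86411846 185.20634263]] [[194.50710811 220.78904368]
 [192.55821699 213.89874856]
 [280.39949608 199.47714891]
 [278.238905   192.36889331]]
```

```bash
python3 -c "
from h import *
plan([.444,.191,.23],104.57)"
```

```text
t 2.45 pos [0.4179 0.1398 0.3311] ang 89.44 F [-0.05 -0.18 -0.17] T [-0.01 -0.02 -0.02] g 0.0 op 0.998 
 dp [0.2059 0.1024 0.4041] turn [-0.0009  0.0013 -0.5045]
```

Call:
arm_command(
  dp=[
    [0.1, 0.05, 0.2],
    [0.206, 0.102, 0.404],
    [0.206, 0.102, 0.404],
    [0.206, 0.102, 0.404],
    [0.206, 0.102, 0.404],
  ],
  turn=[
    [0, 0, -0.25],
    [0, 0, -0.505],
    [0, 0, -0.505],
    [0, 0, -0.505],
    [0, 0, -0.505],
  ],
  jaw=[1, 1, 1, 1, 1],
)

```text
time_s: 3.08
eef_pos: [0.4447, 0.192, 0.2325]
eef_rot: [0.001, 0.611, 0.791, 0.001]
wrist_force: [0.3, 0.1, 1.3]
opening: 0.999
grasp_force: 0.0
```

```bash
python3 - <<'E'
from h import *
plan([.444,.191,.10],104.57)
o=get_obs();im=camera("wrist");cv2.imwrite('pics/w3.png',im);np.save('w3.npy',np.r_[o["eef_pos"],o["eef_rot"]])
E
```

```text
t 3.08 pos [0.4447 0.192  0.2325] ang 104.61 F [0.35 0.09 1.33] T [ 0.03 -0.   -0.  ] g 0.0 op 0.999 
 dp [-0.0026 -0.0058  0.5299] turn [0.0072 0.0012 0.0012]
```

View pics/w3.png

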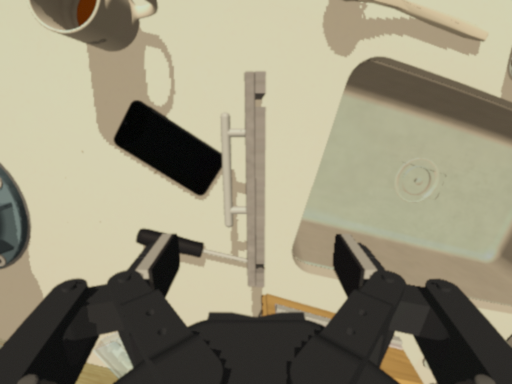

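The panel now stands straight in the picture, columns 246–266 and rows 72–286, centred between the fingers. I'll triangulate its end corners against the earlier view.

```bash
python3 - <<'E'
from h import *
A=lambda p:np.array(p)/3.2+[230,30]-.34
C2=cs('w2.npy');C3=cs('w3.npy')
g=cv2.cvtColor(cv2.imread('pics/w3.png'),cv2.COLOR_BGR2GRAY).astype(int)
for r in(82,110,180,240,270):print(r,g[r,238:276])
print(g[64:80,256],g[64:80,252],g[276:296,256],g[276:296,252])
q=A([[60,40],[105,25],[192,567],[232,555]]);w=[[245.5,71.5],[265.5,71.5],[247,286],[263.5,286]]
for a,b in zip(q,w):print(tri(C2,[a],C3,[b]).round(4))
print(onz(C3,w,.14).round(4), onz(C3,w,.14).mean(0))
E
```

```text
82 [206 205 206 205 205 201 182 155 148 150 150 149 148 147 144 135 122 129
 140 144 144 143 144 144 144 144 150 172 195 204 206 206 206 206 206 206
 206 206]
110 [206 206 206 206 206 201 181 151 141 142 143 143 144 145 145 139 129 134
 144 146 146 147 147 147 146 147 152 173 194 204 205 206 206 206 205 206
 205 206]
180 [203 205 206 206 206 206 202 184 157 145 147 148 149 149 149 146 136 130
 140 149 151 151 151 151 151 152 162 186 202 206 206 205 205 206 205 206
 206 206]
240 [191 197 199 202 204 202 193 185 169 149 143 144 143 142 142 140 131 121
 132 144 147 147 147 147 148 153 172 193 203 205 206 206 206 205 205 206
 206 206]
270 [205 205 205 204 205 205 205 202 189 167 153 151 148 146 145 143 135 120
 117 124 127 127 127 127 127 138 169 194 203 204 205 205 205 205 204 205
 205 205]
[206 205 205 206 206 204 197 176 154 147 145 145 145 145 146 145] [206 206 206 206 206 205 198 179 156 145 144 144 144 145 146 147] [135 135 134 133 133 135 137 138 139 143 148 153 155 156 156 156 157 157
 156 156] [149 149 148 149 149 147 148 150 151 152 152 158 162 164 165 173 170 165
 164 164]
[0.4091 0.2919 0.1293]
[0.4258 0.2957 0.1339]
[0.4621 0.086  0.1364]
[0.4787 0.0921 0.1387]
[[0.4095 0.2907 0.14  ]
 [0.4256 0.2949 0.14  ]
 [0.4614 0.0887 0.14  ]
 [0.4782 0.0931 0.14  ]] [0.44368486 0.19185824 0.14      ]
```

Call:
arm_command(
  dp=[
    [0, -0.005, 0.2],
    [0, -0.005, 0.4],
    [0, -0.005, 0.57],
    [0, -0.005, 0.57],
    [0, -0.005, 0.57],
  ],
  turn=[
    [0, 0, 0],
    [0, 0, 0],
    [0, 0, 0],
    [0, 0, 0],
    [0, 0, 0],
  ],
  jaw=[1, 1, 1, 1, 1],
)

```text
time_s: 3.75
eef_pos: [0.4439, 0.1926, 0.09]
eef_rot: [0.001, 0.611, 0.792, 0.001]
wrist_force: [0.8, 0.2, 0.9]
opening: 1.001
grasp_force: 0.0
```

```bash
python3 -c "
from h import *
plan([.4437,.191,.088],104.57)"
```

```text
t 3.75 pos [0.4439 0.1926 0.09  ] ang 104.72 F [0.82 0.23 0.93] T [0.05 0.02 0.  ] g 0.0 op 1.001 
 dp [-0.0058 -0.0024  0.0081] turn [0.0064 0.0006 0.005 ]
```

Call:
arm_command(
  dp=[
    [-0.005, 0, 0.006],
    [-0.005, 0, 0.006],
    [-0.005, 0, 0.006],
    [-0.005, 0, 0.006],
    [-0.005, 0, 0.006],
  ],
  turn=[
    [0, 0, 0],
    [0, 0, 0],
    [0, 0, 0],
    [0, 0, 0],
    [0, 0, 0],
  ],
  jaw=[0.6, 0.4, 0.25, 0.1, 0],
)

```text
time_s: 4.38
eef_pos: [0.4432, 0.1914, 0.0868]
eef_rot: [0.0, 0.611, 0.792, 0.001]
wrist_force: [0.3, 0.7, 2.2]
opening: 0.206
grasp_force: 59.7
```

Call:
arm_command(
  dp=[
    [0, 0, 0],
    [0, 0, 0],
    [0, 0, 0],
    [0, 0, 0],
    [0, 0, 0],
  ],
  turn=[
    [0, 0, 0],
    [0, 0, 0],
    [0, 0, 0],
    [0, 0, 0],
    [0, 0, 0],
  ],
  jaw=[0, 0, 0, 0, 0],
)

```text
time_s: 5.0
eef_pos: [0.4432, 0.1914, 0.0868]
eef_rot: [0.0, 0.611, 0.792, 0.001]
wrist_force: [1.8, 0.4, 4.6]
opening: 0.201
grasp_force: 59.9
```

```bash
python3 -c "
from h import *
plan([.4437,.191,.168],104.57)"
```

```text
t 5.0 pos [0.4432 0.1914 0.0868] ang 104.74 F [1.84 0.43 4.61] T [ 0.11 -0.31 -0.04] g 59.9 op 0.201 
 dp [-0.0022  0.002  -0.3248] turn [0.0028 0.0001 0.0058]
```

Call:
arm_command(
  dp=[
    [0, 0, -0.1],
    [0, 0, -0.22],
    [0, 0, -0.33],
    [0, 0, -0.33],
    [0, 0, -0.33],
  ],
  turn=[
    [0, 0, 0],
    [0, 0, 0],
    [0, 0, 0],
    [0, 0, 0],
    [0, 0, 0],
  ],
  jaw=[0, 0, 0, 0, 0],
)

```text
time_s: 5.62
eef_pos: [0.441, 0.191, 0.1668]
eef_rot: [-0.001, 0.611, 0.792, -0.001]
wrist_force: [0.1, 0.5, -4.5]
opening: 0.203
grasp_force: 59.8
```

```bash
python3 - <<'E'
from h import *
plan([.425,.05,.168],85.03)
o=get_obs();im=camera("wrist");cv2.imwrite('pics/w4.png',im);np.save('w4.npy',np.r_[o["eef_pos"],o["eef_rot"]])
c=cv2.resize(im[:,200:320],None,fx=1.56,fy=1.56,interpolation=cv2.INTER_CUBIC)
c=np.hstack([c,cv2.resize(im[20:70,225:285],None,fx=5,fy=5,interpolation=cv2.INTER_CUBIC)[:,:].repeat(1,0) if 0 else np.zeros((c.shape[0],10,3),np.uint8),cv2.resize(im[20:140,225:285],(300,c.shape[0]))])
cv2.imwrite('pics/w4c.png',c)
E
```

```text
t 5.62 pos [0.441  0.191  0.1668] ang 104.74 F [ 0.05  0.55 -4.54] T [-0.   -0.02 -0.02] g 59.8 op 0.203 
 dp [-0.5291 -0.2054 -0.0042] turn [-6.900e-03  6.000e-04  6.571e-01]
```

View pics/w4c.png

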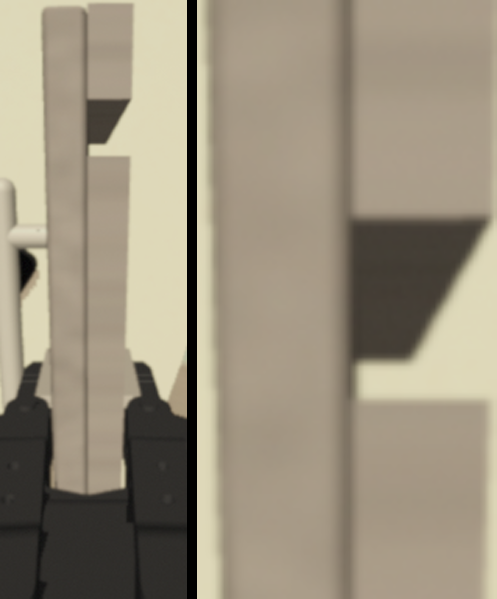

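```bash
python3 - <<'E'
from h import *
c=get_calibration("wrist");M=c["mount"];C=(c["camera_matrix"],c["k1"],M[:3,:3],M[:3,3])
px=[[225+ (488-197)/5-.4,63.2],[225+(488-197)/5-.4,99.5],[225+(352-197)/5-.4,63.2],[225+(352-197)/5-.4,99.5],[43/1.56+200,6],[131/1.56+200,3],[47/1.56+200,300/1.56],[126/1.56+200,300/1.56]]
print(onz(C,px,-.0532).round(4))
E
```

```text
[[ 0.0877  0.0076 -0.0532]
 [ 0.0768  0.0079 -0.0532]
 [ 0.0877 -0.0009 -0.0532]
 [ 0.0767 -0.0009 -0.0532]
 [ 0.1041 -0.0094 -0.0532]
 [ 0.1049  0.0076 -0.0532]
 [ 0.0453 -0.01   -0.0532]
 [ 0.0453  0.008  -0.0532]]
```

Call:
arm_command(
  dp=[
    [-0.1, -0.05, 0],
    [-0.22, -0.1, 0],
    [-0.37, -0.15, 0],
    [-0.53, -0.205, 0],
    [-0.53, -0.205, 0],
  ],
  turn=[
    [0, 0, 0.16],
    [0, 0, 0.33],
    [0, 0, 0.5],
    [0, 0, 0.66],
    [0, 0, 0.66],
  ],
  jaw=[0, 0, 0, 0, 0],
)

```text
time_s: 6.3
eef_pos: [0.4256, 0.0479, 0.1673]
eef_rot: [-0.001, 0.739, 0.674, -0.001]
wrist_force: [-0.1, 0.8, -3.2]
opening: 0.203
grasp_force: 59.7
```

```bash
python3 -c "
from h import *
plan([.4605,-.1023,.167],85.03)"
```

```text
t 6.3 pos [0.4256 0.0479 0.1673] ang 84.68 F [-0.07  0.83 -3.18] T [-0.05 -0.04  0.06] g 59.7 op 0.203 
 dp [-0.5854  0.1949  0.0007] turn [-0.0056  0.0009 -0.0117]
```

Call:
arm_command(
  dp=[
    [-0.15, 0.03, 0],
    [-0.3, 0.08, 0],
    [-0.45, 0.13, 0],
    [-0.585, 0.195, 0],
    [-0.585, 0.195, 0],
  ],
  turn=[
    [0, 0, 0],
    [0, 0, -0.01],
    [0, 0, -0.01],
    [0, 0, -0.01],
    [0, 0, -0.01],
  ],
  jaw=[0, 0, 0, 0, 0],
)

```text
time_s: 6.92
eef_pos: [0.4626, -0.1013, 0.1677]
eef_rot: [-0.001, 0.737, 0.676, -0.0]
wrist_force: [-0.3, 1.7, -3.2]
opening: 0.207
grasp_force: 59.7
```

```bash
python3 -c "
from h import *
plan([.4605,-.1023,.095],85.03)"
```

```text
t 6.92 pos [ 0.4626 -0.1013  0.1677] ang 85.13 F [-0.31  1.68 -3.25] T [-0.03  0.02  0.03] g 59.7 op 0.207 
 dp [-0.0047 -0.0078  0.2908] turn [-0.0025 -0.0007  0.0032]
```

Clear in front. Lowering to about 8 mm above the worktop.

Call:
arm_command(
  dp=[
    [-0.002, -0.005, 0.07],
    [-0.004, -0.008, 0.15],
    [-0.004, -0.008, 0.22],
    [-0.004, -0.008, 0.29],
    [-0.004, -0.008, 0.29],
  ],
  turn=[
    [0, 0, 0],
    [0, 0, 0],
    [0, 0, 0],
    [0, 0, 0],
    [0, 0, 0],
  ],
  jaw=[0, 0, 0, 0, 0],
)

```text
time_s: 7.55
eef_pos: [0.4582, -0.0986, 0.0941]
eef_rot: [-0.003, 0.735, 0.678, -0.001]
wrist_force: [0.2, 0.0, -3.4]
opening: 0.201
grasp_force: 59.6
```

```bash
python3 - <<'E'
from h import *
plan([.4605,-.1023,.088],85.03)
o=get_obs();im=camera("wrist");cv2.imwrite('pics/w5.png',im);np.save('w5.npy',np.r_[o["eef_pos"],o["eef_rot"]])
im=im[0:200,200:400]
cv2.imwrite('pics/w5c.png',cv2.resize(im,None,fx=3,fy=3,interpolation=cv2.INTER_CUBIC))
E
```

```text
t 7.55 pos [ 0.4582 -0.0986  0.0941] ang 85.31 F [ 0.19  0.01 -3.39] T [0.   0.06 0.02] g 59.6 op 0.201 
 dp [-0.0139  0.0103  0.0243] turn [-0.0099 -0.0047  0.0095]
```

View pics/w5c.png

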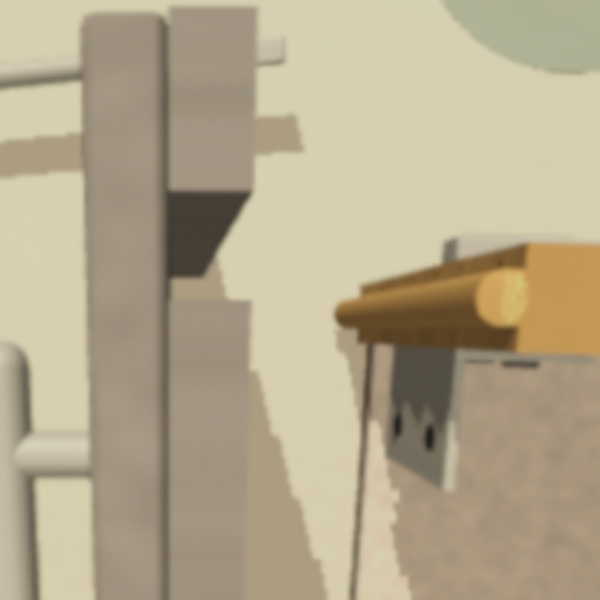

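```bash
python3 - <<'E'
from h import *
C=cs('w5.npy');u=lambda p:np.array(p)/3+[200,0]-.33
P=onz(C,u([[497,298],[528,245],[522,353]]),.114);print(P.round(4),onz(C,u([[345,313]]),.004).round(4))
v=np.load('w5.npy');R=Rn.from_quat([v[4],v[5],v[6],v[3]])
print("tool",R.inv().apply(P-v[:3]).round(4))
G=R.inv().apply(onz(C,u([[250,191],[250,300]]),v[2]+.0532)-v[:3]);print("groove",G.round(4))
E
```

```text
[[ 0.5126 -0.0246  0.114 ]
 [ 0.5172 -0.0173  0.114 ]
 [ 0.5166 -0.0329  0.114 ]] [[ 0.5128 -0.0243  0.004 ]]
tool [[ 0.0783  0.048  -0.02  ]
 [ 0.0859  0.052  -0.02  ]
 [ 0.0704  0.0527 -0.02  ]]
groove [[ 0.0874  0.0076 -0.053 ]
 [ 0.0764  0.0078 -0.0531]]
```

```bash
python3 -c "
from h import *
plan([.488,-.1049,.0875],85.03)"
```

```text
t 7.6 pos [ 0.4592 -0.0993  0.0952] ang 85.31 F [ 0.1   0.63 -4.07] T [ 0.03  0.03 -0.03] g 59.6 op 0.203 
 dp [-0.0131  0.1167  0.0306] turn [-0.0057 -0.0028  0.0093]
```

Call:
arm_command(
  dp=[
    [-0.013, 0.02, 0.01],
    [-0.013, 0.05, 0.02],
    [-0.013, 0.08, 0.03],
    [-0.013, 0.117, 0.03],
    [-0.013, 0.117, 0.03],
  ],
  turn=[
    [-0.005, 0, 0.009],
    [-0.005, 0, 0.009],
    [-0.005, 0, 0.009],
    [-0.005, 0, 0.009],
    [-0.005, 0, 0.009],
  ],
  jaw=[0, 0, 0, 0, 0],
)

```text
time_s: 8.22
eef_pos: [0.4901, -0.1066, 0.0889]
eef_rot: [0.001, 0.737, 0.676, 0.001]
wrist_force: [-0.3, -0.5, -4.2]
opening: 0.201
grasp_force: 59.7
```

Call:
arm_command(
  dp=[
    [0, 0, 0],
    [0, 0, 0],
    [0, 0, 0],
  ],
  turn=[
    [0, 0, 0],
    [0, 0, 0],
    [0, 0, 0],
  ],
  jaw=[0, 0, 0],
)

```text
time_s: 8.6
eef_pos: [0.489, -0.1064, 0.0888]
eef_rot: [0.001, 0.737, 0.675, 0.001]
wrist_force: [-0.8, 0.3, -4.4]
opening: 0.205
grasp_force: 59.7
```

```bash
python3 - <<'E'
from h import *
plan([.490,-.1051,.0872],85.03)
o=get_obs();im=camera("wrist");cv2.imwrite('pics/w6.png',im);np.save('w6.npy',np.r_[o["eef_pos"],o["eef_rot"]])
im=im[0:200,200:400]
cv2.imwrite('pics/w6c.png',cv2.resize(im,None,fx=3,fy=3,interpolation=cv2.INTER_CUBIC))
E
```

```text
t 8.6 pos [ 0.489  -0.1064  0.0888] ang 84.97 F [-0.78  0.32 -4.41] T [-0.05  0.04  0.03] g 59.7 op 0.205 
 dp [0.0054 0.0034 0.0066] turn [ 0.005   0.     -0.0019]
```

View pics/w6c.png

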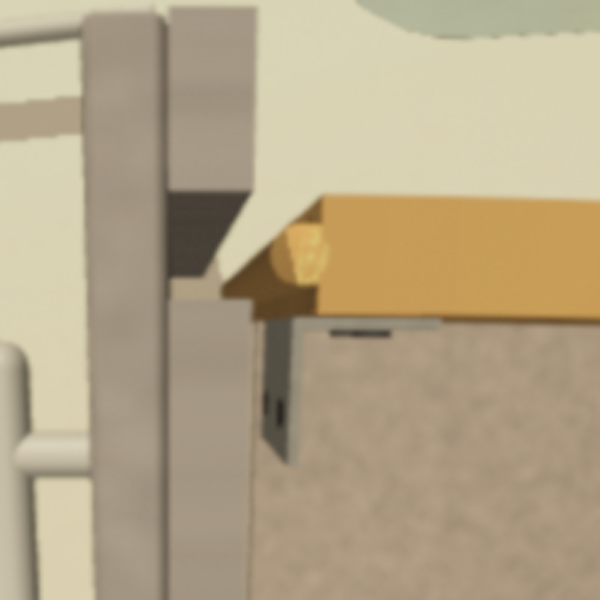

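The left tongue top is at (300,253) in the crop, facing the groove mouth at rows 191–300. Measuring the offset now.

```bash
python3 - <<'E'
from h import *
C=cs('w6.npy');u=lambda p:np.array(p)/3+[200,0]-.33
v=np.load('w6.npy');R=Rn.from_quat([v[4],v[5],v[6],v[3]])
P=onz(C,u([[300,254],[273,254],[322,195],[318,316]]),.114);print(P.round(4),R.inv().apply(P-v[:3]).round(4))
print(R.inv().apply(onz(C,u([[251,191],[251,300]]),v[2]+.0532)-v[:3]).round(4))
plan([.490,-.1051,.0872],85.03)
E
```

```text
[[ 0.5136 -0.0246  0.114 ]
 [ 0.5099 -0.0242  0.114 ]
 [ 0.5171 -0.017   0.114 ]
 [ 0.5158 -0.0331  0.114 ]] [[ 0.0837  0.0174 -0.0251]
 [ 0.0836  0.0136 -0.0251]
 [ 0.0914  0.0202 -0.0251]
 [ 0.0753  0.0203 -0.0251]]
[[ 0.0874  0.0077 -0.0532]
 [ 0.0764  0.0079 -0.0532]]
t 8.65 pos [ 0.489  -0.1064  0.0888] ang 84.97 F [-0.25 -0.01 -4.37] T [ 0.   -0.02 -0.04] g 59.7 op 0.203 
 dp [0.0053 0.0035 0.0065] turn [ 0.005 -0.    -0.002]
```

Call:
arm_command(
  dp=[
    [0.006, 0, 0.003],
    [0.006, 0, 0.006],
    [0.006, 0.008, 0.006],
    [0.006, 0.016, 0.006],
    [0.006, 0.016, 0.006],
  ],
  turn=[
    [0, 0, 0],
    [0, 0, 0],
    [0, 0, 0],
    [0, 0, 0],
    [0, 0, 0],
  ],
  jaw=[0, 0, 0, 0, 0],
)

```text
time_s: 9.28
eef_pos: [0.4935, -0.1053, 0.0874]
eef_rot: [0.001, 0.737, 0.675, 0.001]
wrist_force: [0.4, 0.5, -4.2]
opening: 0.205
grasp_force: 59.7
```

```bash
python3 -c "
from h import *
plan([.502,-.1061,.087],85.03)"
```

```text
t 9.28 pos [ 0.4935 -0.1053  0.0874] ang 84.97 F [ 0.36  0.5  -4.25] T [-0.01  0.   -0.01] g 59.7 op 0.205 
 dp [-0.0001  0.034   0.0015] turn [ 0.0054  0.0001 -0.0018]
```

Lateral position is right. Entering slowly.

Call:
arm_command(
  dp=[
    [0, 0.006, 0.001],
    [0, 0.012, 0.001],
    [0, 0.018, 0.001],
    [0, 0.022, 0.001],
    [0, 0.022, 0.001],
  ],
  turn=[
    [0.005, 0, 0],
    [0.005, 0, 0],
    [0.005, 0, 0],
    [0.005, 0, 0],
    [0.005, 0, 0],
  ],
  jaw=[0, 0, 0, 0, 0],
)

```text
time_s: 9.9
eef_pos: [0.4988, -0.1057, 0.0871]
eef_rot: [-0.0, 0.737, 0.675, 0.0]
wrist_force: [-0.9, -0.3, -4.2]
opening: 0.201
grasp_force: 59.8
```

```bash
python3 -c "
from h import *
plan([.502,-.1061,.087],85.03)"
```

```text
t 9.9 pos [ 0.4988 -0.1057  0.0871] ang 84.98 F [-0.9  -0.34 -4.15] T [-0.04  0.01  0.01] g 59.8 op 0.201 
 dp [-0.0003  0.0128  0.0002] turn [ 0.     -0.     -0.0018]
```

Call:
arm_command(
  dp=[
    [0, 0.003, 0],
    [0, 0.006, 0],
    [0, 0.008, 0],
    [0, 0.008, 0],
  ],
  turn=[
    [0, 0, 0],
    [0, 0, 0],
    [0, 0, 0],
    [0, 0, 0],
  ],
  jaw=[0, 0, 0, 0],
)

```text
time_s: 10.4
eef_pos: [0.5007, -0.1059, 0.087]
eef_rot: [-0.0, 0.737, 0.675, 0.0]
wrist_force: [-0.2, -0.4, -4.1]
opening: 0.202
grasp_force: 59.9
```

Call:
arm_command(
  dp=[
    [0, 0.002, 0],
    [0, 0.004, 0],
    [0, 0.004, 0],
  ],
  turn=[
    [0, 0, 0],
    [0, 0, 0],
    [0, 0, 0],
  ],
  jaw=[0, 0, 0],
)

```text
time_s: 10.78
eef_pos: [0.5011, -0.1059, 0.0869]
eef_rot: [-0.001, 0.737, 0.675, -0.0]
wrist_force: [-3.5, 0.6, -1.8]
opening: 0.203
grasp_force: 60.1
```

Call:
arm_command(
  dp=[
    [0, 0.001, 0],
    [0, 0.001, 0],
  ],
  turn=[
    [0, 0, 0],
    [0, 0, 0],
  ],
  jaw=[0, 0],
)

```text
time_s: 11.02
eef_pos: [0.5012, -0.1059, 0.0869]
eef_rot: [-0.001, 0.737, 0.675, -0.001]
wrist_force: [-6.4, -0.1, 1.1]
opening: 0.201
grasp_force: 60.3
```

```bash
python3 -c "
from h import *
plan([.502,-.1061,.087],85.03)"
```

```text
t 11.03 pos [ 0.5012 -0.1059  0.0869] ang 84.98 F [-6.36 -0.06  1.15] T [-0.    1.1   0.02] g 60.3 op 0.201 
 dp [-0.0007  0.0034 -0.0006] turn [-0.0037 -0.0004 -0.0015]
```

Call:
arm_command(
  dp=[
    [0, 0.001, 0],
    [0, 0.001, 0],
    [0, 0.001, 0],
  ],
  turn=[
    [0, 0, 0],
    [0, 0, 0],
    [0, 0, 0],
  ],
  jaw=[0, 0, 0],
)

```text
time_s: 11.4
eef_pos: [0.5012, -0.1059, 0.0869]
eef_rot: [-0.001, 0.737, 0.675, -0.001]
wrist_force: [-7.0, -0.4, 0.3]
opening: 0.204
grasp_force: 60.4
```

```bash
python3 - <<'E'
from h import *
plan([.502,-.1061,.087],85.03)
o=get_obs();im=camera("wrist");cv2.imwrite('pics/w7.png',im);np.save('w7.npy',np.r_[o["eef_pos"],o["eef_rot"]])
a=cv2.resize(im[0:200,215:315],None,fx=3,fy=3,interpolation=cv2.INTER_CUBIC)
t=camera("top");t=cv2.resize(t[140:240,290:420],None,fx=3.8,fy=3.8,interpolation=cv2.INTER_CUBIC)
o=np.zeros((600,800,3),np.uint8);o[:600,:300]=a;o[:t.shape[0],305:305+t.shape[1]]=t
cv2.imwrite('pics/w7c.png',o)
E
```

```text
t 11.4 pos [ 0.5012 -0.1059  0.0869] ang 84.99 F [-7.05 -0.42  0.32] T [0.04 1.21 0.01] g 60.4 op 0.204 
 dp [-0.0007  0.0034 -0.0005] turn [-0.0047 -0.0004 -0.0015]
```

View pics/w7c.png

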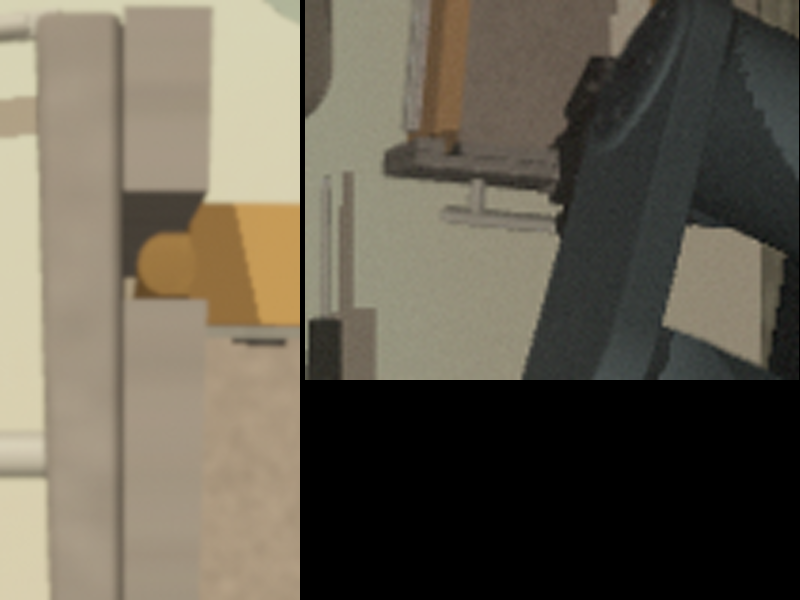

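The left tongue sits inside the groove, and the panel's back meets the side end with no gap. The push is 7 N, so I'll raise it towards 10 N.

Call:
arm_command(
  dp=[
    [0, 0.001, 0],
    [0, 0.002, 0],
    [0, 0.002, 0],
    [0, 0.002, 0],
  ],
  turn=[
    [0, 0, 0],
    [0, 0, 0],
    [0, 0, 0],
    [0, 0, 0],
  ],
  jaw=[0, 0, 0, 0],
)

```text
time_s: 12.0
eef_pos: [0.5012, -0.1058, 0.0868]
eef_rot: [-0.001, 0.737, 0.676, -0.001]
wrist_force: [-9.7, -0.8, 2.1]
opening: 0.203
grasp_force: 60.7
```

Call:
arm_command(
  dp=[
    [0, 0.001, 0],
    [0, 0.001, 0],
    [0, 0.001, 0],
    [0, 0.001, 0],
    [0, 0.001, 0],
  ],
  turn=[
    [0, 0, 0],
    [0, 0, 0],
    [0, 0, 0],
    [0, 0, 0],
    [0, 0, 0],
  ],
  jaw=[0, 0, 0, 0, 0],
)

```text
time_s: 12.62
eef_pos: [0.5012, -0.1058, 0.0868]
eef_rot: [-0.002, 0.737, 0.676, -0.001]
wrist_force: [-10.3, 0.1, 4.0]
opening: 0.205
grasp_force: 60.8
```

Call:
arm_command(
  dp=[
    [0, 0, 0],
    [0, 0, 0],
    [0, 0, 0],
    [0, 0, 0],
    [0, 0, 0],
  ],
  turn=[
    [0, 0, 0],
    [0, 0, 0],
    [0, 0, 0],
    [0, 0, 0],
    [0, 0, 0],
  ],
  jaw=[0, 0, 0, 0, 0],
)

```text
time_s: 13.25
eef_pos: [0.5012, -0.1058, 0.0868]
eef_rot: [-0.002, 0.737, 0.676, -0.001]
wrist_force: [-11.4, 0.4, 3.4]
opening: 0.203
grasp_force: 60.8
```

Call:
arm_command(
  dp=[
    [0, 0, 0],
    [0, 0, 0],
    [0, 0, 0],
    [0, 0, 0],
    [0, 0, 0],
  ],
  turn=[
    [0, 0, 0],
    [0, 0, 0],
    [0, 0, 0],
    [0, 0, 0],
    [0, 0, 0],
  ],
  jaw=[0, 0, 0, 0, 0],
)

```text
time_s: 13.88
eef_pos: [0.5012, -0.1059, 0.0868]
eef_rot: [-0.002, 0.737, 0.676, -0.001]
wrist_force: [-10.0, -0.3, 2.6]
opening: 0.204
grasp_force: 60.8
```

```bash
python3 -c "
from h import *
plan([.502,-.1061,.087],85.03)"
```

```text
t 13.88 pos [ 0.5012 -0.1059  0.0868] ang 84.99 F [-9.96 -0.29  2.59] T [-0.07  1.6  -0.  ] g 60.8 op 0.204 
 dp [-0.0007  0.0034 -0.0007] turn [-0.0079 -0.0006 -0.0013]
```

Steady at about 10–11 N; holding on.

Call:
arm_command(
  dp=[
    [0, 0, 0],
    [0, 0, 0],
    [0, 0, 0],
    [0, 0, 0],
    [0, 0, 0],
  ],
  turn=[
    [0, 0, 0],
    [0, 0, 0],
    [0, 0, 0],
    [0, 0, 0],
    [0, 0, 0],
  ],
  jaw=[0, 0, 0, 0, 0],
)

```text
time_s: 14.5
eef_pos: [0.5012, -0.1059, 0.0868]
eef_rot: [-0.002, 0.737, 0.676, -0.001]
wrist_force: [-10.6, -0.5, 4.1]
opening: 0.199
grasp_force: 60.8
```

Call:
arm_command(
  dp=[
    [0, 0, 0],
    [0, 0, 0],
    [0, 0, 0],
    [0, 0, 0],
    [0, 0, 0],
  ],
  turn=[
    [0, 0, 0],
    [0, 0, 0],
    [0, 0, 0],
    [0, 0, 0],
    [0, 0, 0],
  ],
  jaw=[0, 0, 0, 0, 0],
)

```text
time_s: 15.12
eef_pos: [0.5012, -0.1058, 0.0868]
eef_rot: [-0.002, 0.737, 0.676, -0.001]
wrist_force: [-11.2, 0.6, 2.6]
opening: 0.202
grasp_force: 60.8
```

Call:
arm_command(
  dp=[
    [0, 0, 0],
    [0, 0, 0],
    [0, 0, 0],
    [0, 0, 0],
    [0, 0, 0],
  ],
  turn=[
    [0, 0, 0],
    [0, 0, 0],
    [0, 0, 0],
    [0, 0, 0],
    [0, 0, 0],
  ],
  jaw=[0, 0, 0, 0, 0],
)

```text
time_s: 15.75
eef_pos: [0.5011, -0.1058, 0.0868]
eef_rot: [-0.002, 0.737, 0.676, -0.001]
wrist_force: [-10.3, -0.2, 2.9]
opening: 0.203
grasp_force: 60.8
```

Call:
arm_command(
  dp=[
    [0, 0, 0],
    [0, 0, 0],
    [0, 0, 0],
    [0, 0, 0],
    [0, 0, 0],
  ],
  turn=[
    [0, 0, 0],
    [0, 0, 0],
    [0, 0, 0],
    [0, 0, 0],
    [0, 0, 0],
  ],
  jaw=[0, 0, 0, 0, 0],
)

```text
time_s: 16.38
eef_pos: [0.5012, -0.1058, 0.0868]
eef_rot: [-0.002, 0.737, 0.676, -0.001]
wrist_force: [-10.9, -0.9, 4.1]
opening: 0.203
grasp_force: 60.8
```

Call:
arm_command(
  dp=[
    [0, 0, 0],
    [0, 0, 0],
    [0, 0, 0],
    [0, 0, 0],
    [0, 0, 0],
  ],
  turn=[
    [0, 0, 0],
    [0, 0, 0],
    [0, 0, 0],
    [0, 0, 0],
    [0, 0, 0],
  ],
  jaw=[0, 0, 0, 0, 0],
)

```text
time_s: 17.0
eef_pos: [0.5012, -0.1059, 0.0868]
eef_rot: [-0.002, 0.737, 0.676, -0.001]
wrist_force: [-10.3, 0.3, 4.2]
opening: 0.202
grasp_force: 60.8
```

```bash
python3 - <<'E'
from h import *
plan([.502,-.1061,.087],85.03)
# back-face line against the shoulder, and groove/tongue offset, from the wrist view
C=cs('w7.npy');u=lambda p:np.array(p)/3+[215,0]-.33
v=np.load('w7.npy');R=Rn.from_quat([v[4],v[5],v[6],v[3]])
print(R.inv().apply(onz(C,u([[166,264]]),.114)-v[:3]),R.inv().apply(onz(C,u([[206,191],[206,300]]),.14)-v[:3]))
E
```

```text
t 17.0 pos [ 0.5012 -0.1059  0.0868] ang 84.99 F [-10.34   0.28   4.21] T [ 0.    1.64 -0.02] g 60.8 op 0.202 
 dp [-0.0007  0.0034 -0.0007] turn [-0.0079 -0.0005 -0.0013]
[[ 0.08210976  0.00487114 -0.02712033]] [[ 0.08741111  0.00766904 -0.05312612]
 [ 0.07640214  0.00793618 -0.0531292 ]]
```

Tongue centred in the groove to about 0.2 mm, with the back on the shoulders. The push has held at 10–11 N for over 4 s.

```bash
python3 -c "
from bench import *
print(hand_in())"
```

```text
the job is handed in; nothing more can be done
None
```

The front is home on the drawer, standing on the worktop with its tongues in the grooves. The arm has held it there at 10–11 N (wrist reading) for over four seconds and was still pressing when I handed in. No verdict came back; I kept clear of the screwdriver and brush but took no final check of them.

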